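# Hold the bore probe centred in the check stand

### The job

Set up a bore-probe check: first slide the dust shutter of the check stand by its knob until it is fully open, then lift the probe out of its holder by its handle, carry it upright and lower its stem through the guide hole until the tip is about half-way down inside the setting ring below, without the probe touching the stand. Finish while still gripping it there, upright, still and centred in the hole, touching nothing but the gripper; leave the bearing, the tape measure and the big nut where they lie.

Things in the scene. Friction and masses are not known exactly. Their poses are not given: they have to be found in the camera images.
- stand: Check stand, fixed, of grey plates: base 110 (x) x 180 (y) mm, cheeks at its y ends carrying a bridge plate 80 x 180 x 10 mm, top 105 mm above the bench. Origin: centre of the base's underside. Its place and yaw vary; its own +y is the way the shutter opens. Guide hole and, under it, the setting ring lie 30 mm to -y of the origin. Rails 7 mm high flank the shutter, 26 mm either side of the middle.
- guide_hole (a point): Centre of the guide hole at the bridge's top face, 105 mm above the bench; the hole is 26 mm across (7 mm of air all round the stem) and goes 10 mm down through the bridge. Axes as the stand's.
- ring_centre (a point): Centre of the setting ring's bore at half its height, 25 mm above the bench, 80 mm straight below point guide_hole. The steel ring is 50 mm across, bore 30 mm, 30 mm high, standing on the base plate (its floor is 10 mm, its top 40 mm above the bench).
- shutter (a joint): Dust shutter lying on the bridge, a steel slide 46 x 56 x 4 mm: 0 m = shut (covers the guide hole), 0.055 m = fully open (end stop), moving along the stand's +y; the hole is clear from about 0.036 m. It starts shut or nearly so, takes about 1.5 N to move and stays where it is left.
- shutter_knob (a point): Centre of the shutter's upright round knob, 16 mm across, from 110 to 132 mm above the bench (this point is 121 mm up). It stands 24 mm to the stand's +y from the guide hole when shut and 79 mm when fully open. Axes as the stand's.
- holder_hole (a point): The probe's holder, a fixed grey bracket: base 90 x 90 mm, two cheeks, top plate 60 x 80 mm with its top 130 mm above the bench. This point is the centre of its hole (17 mm across) at the top face. The probe hangs upright in it, its flange resting on the top face.
- probe_handle (a point): The probe (0.08 to 0.17 kg, 175 mm long): a round black handle, 24 mm across, 55 mm long, above a flange 32 mm across, 5 mm thick, and a steel stem of 12 mm diameter, 115 mm long. This point is the handle's centre, 147.5 mm above the tip, 32.5 mm above the flange's underside, 27.5 mm below the top. z points up along the probe; it can be gripped from any side.
- probe_stem (a point): Point on the probe's axis 75 mm above its tip (in the guide plate when the probe is fully placed).
- probe_tip (a point): Lower end of the probe's stem, on its axis. It hangs 15 mm above the bench while in the holder.
- bearing_centre (a point): Bystander: a steel ball bearing lying flat, 62 mm across, 19 mm high; its centre.
- tape_measure_centre (a point): Bystander: a yellow tape measure lying flat, 62 x 78 x 34 mm; its centre.
- big_nut_centre (a point): Bystander: a rusty hexagon nut lying flat, 36 x 41 x 19 mm, about 100 mm beside the holder; its centre.
- probe: The probe as a whole; its origin is the tip of the stem, z up along the probe.
Things that resemble listed ones, but are neither listed nor needed, are in the scene too. Leave any purple or red look-alike of the probe alone.

How it is judged:
By the outcome, as a careful person would: the job done as asked, in the order asked, and still so for the second after the job is handed in, while the arm keeps its last pose, push and grip.
It also fails if it takes over 67 s, if anything falls off the work surface, if the arm or the gripper's body presses on something with over 40 N, if the wrist force passes 120 N, or if a joint passes its speed limit or range.

### The arm

A 6-joint arm with a two-finger parallel gripper is mounted at the origin on a cart in front of the work surface, level with it; the furniture and walls round the work are solid. World frame = base frame: x ahead of the robot, y to its left, z up, the work surface at z = 0. Lengths are in m, angles in rad, forces in N, time in s.
With the tool pointing down it reaches from about 0.35 to 0.975 m from the base axis. Payload 4.9 kg.
Tool frame: the origin (TCP) lies midway between the tips of the shut fingers; the grasp point (between the pads) lies 19 mm behind it; z points along the fingers, y is the line along which they close (so a half turn about z gives the same grasp; the last joint's range is limited). The gripper opens to 85 mm and grips with 20 to 120 N. Pads are 22 mm wide; open, the fingers measure 114 mm over their backs; the gripper's body (76 mm by 85 mm) begins 54 mm behind the grasp point. The pads swing forward as they close: fully open they stand 13 mm farther back than shut.
Start: joints at [1.133, 0.053, 1.613, -0, 1.476, -0.119], TCP at [0.196, 0.593, 0.231] pointing down, gripper open.
Joint ranges: [-3.01, 3.01], [-1.01, 2.22], [0.06, 2.58], [-1.02, 4.17], [0.09, 2.62], [-3.14, 3.14]. Speed limits (rad/s): [2.57, 2.57, 3.14, 3.14, 3.14, 3.14].

### API

Orientations are given as a unit quaternion [w, x, y, z].
In Python, from plant import * gives the robot as it stands.
- The arm moves only by the tool jog_arm, never from a script. Its argument "targets" is a list of rows, each a list of 3 entries, a list of its own where there are three numbers: the shift along the tool's x, y, z in units of 25 mm (1.0 is 25 mm), then the turn, a rotation vector about the tool's x, y, z in units of 8 degrees (1.0 is 8 degrees), then the opening in per cent of the stroke, from 0 (shut) to 100 (fully open). A call has 1 to 8 rows; each row is the pose to reach, as a shift and turn from the pose commanded when the call began, along the tool's axes at that moment; what a row does not reach only later rows make up. A row lasts 1/8 s, in which the tool goes at most 62.5 mm and 10.7 degrees, less where a joint would pass 70% of its speed; a pose out of reach is approached as far as the arm can. A call with a gripper value outside its range is refused whole. The fingers move at their own pace and stop on an object; the grip force is fixed at half the most. Time passes only in rows, so rows that repeat a pose let the fingers close. It gives the time, the measured TCP pose, the force, the opening and the grip force at its end, in the units of the state.
- state(): the state, without advancing time (a new reading comes with each control period).
- grab_frame(name): name is "scene" or "top" or "wrist"; returns (picture, depth): 400x640x3 uint8, red, green, blue; 400x640 float32, m along the optical axis (not along the pixel's ray), 0 where there is no reading.
- camera_params(name): a dict with "fovy" (degrees; the focal length in pixels is half the picture's height over the tangent of half this angle, whatever the lens; pixels are square), "cx", "cy" (the principal point, pixels), "rvec" (rotation vector, rad) and "tvec" (3), from world to camera coordinates, as OpenCV has them; the wrist camera has in their place "hand_eye" (4x4, takes a point from camera to tool coordinates, whose origin is the TCP and whose axes are the flange's). Camera axes: x right, y down, z forward; pixel columns grow to the right and rows downward; lengths in m; the calibration is good to about 2 mm. A picture is of the moment at which its call begins: read the wrist's pose just before it. camera_params takes no time and is no camera call.
- job_done(): hands the job in; it is judged then, once.
The state is a dict: "time": time; "joint_pos": joint angles; "joint_vel": joint speeds; "joint_efforts": joint torques, N m; "tool_pos": TCP position; "tool_rot": TCP orientation; "contact_force": force on the tool from outside, world axes, zero at the start; "ft_torque": the same for the moment, N m; "gripper_width": opening from 0.0 (shut) to 1.0 (fully open); "grasp_force": force on a finger pad.
Only numpy, scipy, OpenCV 4.12 (cv2) and the standard library are available. Lean on these libraries where they do the work, as an engineer would, in place of code of your own. Each camera call takes 0.05 s, during which the arm holds its last target. There are 200 camera calls.

## Working session

There is one attempt and no reset: what is moved stays moved. The work goes in short steps, Python scripts to look and compute and a tool call to move; the robot and the scene stay as the last step left them, time stands still between calls to the robot, and variables do not carry over. Pictures are saved under pics/ and viewed, at most 13 in all, crops included, and the job is handed in when it is done.

Besides the shell and the picture viewer there is one more tool, called as name(argument=value, ...), one argument or row to a line, values as JSON. jog_arm: Moves the arm, as the interface text tells. Its arguments: {"type":"object","properties":{"targets":{"type":"array"}},"required":["targets"]}

```bash
mkdir -p pics; ls; cat > h.py <<'E'
from plant import *
import numpy as np, cv2
from scipy.spatial.transform import Rotation as R
def cam(n,st=None):
    p=camera_params(n); f=200/np.tan(np.radians(p['fovy'])/2)
    K=np.array([[f,0,p['cx']],[0,f,p['cy']],[0,0,1]])
    if n=='wrist':
        q=st['tool_rot']; T=np.eye(4); T[:3,:3]=R.from_quat([q[1],q[2],q[3],q[0]]).as_matrix(); T[:3,3]=st['tool_pos']
        T=T@np.array(p['hand_eye'])
    else:
        T=np.eye(4); r=R.from_rotvec(np.ravel(p['rvec'])).as_matrix(); T[:3,:3]=r.T; T[:3,3]=-r.T@np.ravel(p['tvec'])
    return K,T
def cloud(K,T,d):
    v,u=np.mgrid[:400,:640]; c=np.dstack([(u-K[0,2])/K[0,0]*d,(v-K[1,2])/K[1,1]*d,d])
    return c@T[:3,:3].T+T[:3,3]
def ray(K,T,u,v,z):
    r=T[:3,:3]@np.array([(u-K[0,2])/K[0,0],(v-K[1,2])/K[1,1],1]); return T[:3,3]+r*(z-T[2,3])/r[2]
E
python3 - <<'E'
from h import *
s=state(); print(s)
for n in ['scene','top','wrist']:
    p,d=grab_frame(n); np.savez(f'{n}0.npz',p=p,d=d); cv2.imwrite(f'pics/{n}0.png',p[...,::-1]); print(camera_params(n))
    
E
```

```text
pics
{'time': 0.0, 'joint_pos': array([ 1.13298141e+00,  5.33212567e-02,  1.61427650e+00,  8.35650550e-06,
        1.47599513e+00, -1.19027164e-01]), 'joint_vel': array([ 0.00079738, -0.00198873,  0.0032094 , -0.00081359,  0.0017614 ,
       -0.00133036]), 'joint_efforts': array([-1.51413307e-03, -3.93692958e+01, -3.70175385e+01, -2.24643218e-04,
        7.30826476e-03,  3.88840746e-06]), 'tool_pos': array([0.19563627, 0.59294588, 0.23009554]), 'tool_rot': array([-2.78869678e-04,  1.58720112e-01,  9.87323111e-01, -9.60462650e-04]), 'contact_force': array([-0.51080303,  0.80451621, -0.23303353]), 'ft_torque': array([-0.02688094,  0.00519403, -0.05051568]), 'grasp_force': 0.0, 'gripper_width': 0.9989179476805103}
{'fovy': 48.01340178584957, 'cx': 321.9039971665316, 'cy': 211.1113501411312, 'rvec': array([ 1.8861229 , -0.69718877,  0.49297797]), 'tvec': array([-0.50687402,  0.25629151,  0.77748186])}
{'fovy': 48.41207705848837, 'cx': 321.7291003461751, 'cy': 203.62377106410813, 'rvec': array([ 2.22177177, -2.17746983,  0.07544444]), 'tvec': array([-0.10474157,  0.62863011,  1.0400867 ])}
{'fovy': 61.825112053933935, 'cx': 322.8888450546405, 'cy': 198.9746507049026, 'hand_eye': array([[-8.04360140e-04, -9.52493518e-01, -3.04557797e-01,
         7.77810131e-02],
       [ 9.99999668e-01, -8.06494611e-04, -1.18791849e-04,
        -2.53663175e-04],
       [-1.32475756e-04, -3.04557791e-01,  9.52493850e-01,
        -1.41489502e-01],
       [ 0.00000000e+00,  0.00000000e+00,  0.00000000e+00,
         1.00000000e+00]])}
```

View pics/scene0.png

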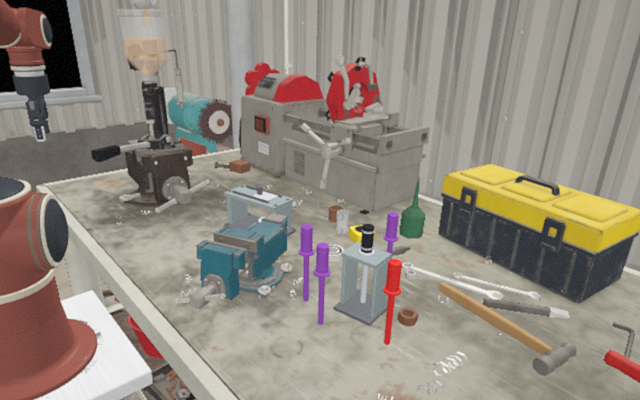

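View pics/top0.png

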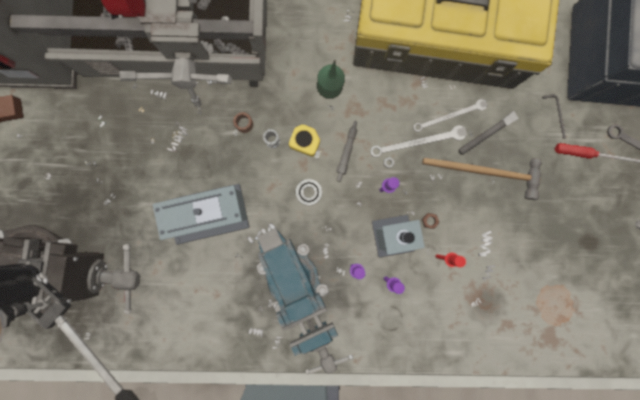

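The scene view shows the black-handled probe in its grey holder at (367,238), with the stand at (258,205). The top view shows the probe at (405,238) and the stand at (203,212), with its knob near (205,211). Things that could be taken for the probe, in the top view: purple (358,271), (396,286) and (390,185), and red (455,260). I choose the black one at (405,238), in the holder.

```bash
python3 - <<'E'
from h import *
def load(n): z=np.load(n+'0.npz'); return z['p'],z['d']
p,d=load('top'); K,T=cam('top'); print('top cam',T[:3,3].round(3))
P=cloud(K,T,d)
for (u,v) in [(405,238),(390,225),(203,212),(170,215),(358,271),(396,286),(390,185),(455,260),(430,220),(308,192),(305,140),(285,280)]: print(u,v,P[v,u].round(3),p[v,u])
# stand bridge
m=(d>0)&(abs(P[...,2]-.105)<.006); m[:, 260:]=0; m[:170]=0;m[250:]=0; m[:,:145]=0
m=m.astype(np.uint8); n,l,st,c=cv2.connectedComponentsWithStats(m); i=1+np.argmax(st[1:,4]); pts=P[l==i][:,:2]*1000
print('bridge',cv2.minAreaRect(pts.astype(np.float32)),pts.mean(0),len(pts),'z',np.median(P[l==i][:,2]))
k=(P[...,2]>.118)&(P[...,2]<.15); k[:,260:]=0;k[:170]=0;k[250:]=0;k[:,:145]=0
print('knob',k.sum(),P[k].mean(0), np.argwhere(k).mean(0))
# holder top plate
m=(abs(P[...,2]-.130)<.006); m[:,:370]=0;m[:,440:]=0;m[:205]=0;m[262:]=0
print('holder',cv2.minAreaRect((P[m][:,:2]*1000).astype(np.float32)),P[m].mean(0))
m=(P[...,2]>.17)&(P[...,2]<.21); m[:,:380]=0;m[:,430:]=0;m[:205]=0;m[262:]=0
print('handle',m.sum(),P[m].mean(0),P[m].max(0),P[m].min(0))
hsv=cv2.cvtColor(p,cv2.COLOR_RGB2HSV)
m=((hsv[...,1]>120)&(hsv[...,0]>130)&(hsv[...,0]<160)).astype(np.uint8)
n,l,st,c=cv2.connectedComponentsWithStats(m)
for i in range(1,n):
    if st[i,4]>30: q=P[l==i]; print('purple',c[i],q[q[:,2]>q[:,2].max()-.02].mean(0).round(3))
q=P[250:272,435:470].reshape(-1,3); q=q[q[:,2]>.03]; print('red',q[q[:,2]>q[:,2].max()-.02].mean(0),q.min(0))
q=P[225:360,255:345].reshape(-1,3);q=q[q[:,2]>.03];print('vise',q.min(0),q.max(0))
# close crops
a=cv2.resize(p[170:250,140:260],None,fx=5,fy=5,interpolation=cv2.INTER_CUBIC)
s,_=load('scene'); b=cv2.resize(s[170:350,200:430],(511,400),interpolation=cv2.INTER_CUBIC)
b=cv2.resize(s[180:340,290:430],(350,400),interpolation=cv2.INTER_CUBIC)
cv2.imwrite('pics/crop1.png',np.hstack([cv2.resize(a,(450,300)),cv2.resize(b,(262,300))])[...,::-1])
E
```

```text
top cam [ 0.572 -0.079  1.075]
405 238 [ 0.556 -0.257  0.189] [57 56 58]
390 225 [ 0.582 -0.236  0.131] [135 143 144]
203 212 [0.602 0.165 0.111] [183 184 189]
170 215 [0.594 0.238 0.105] [151 159 159]
358 271 [ 0.488 -0.165  0.177] [147  92 176]
396 286 [ 0.459 -0.242  0.176] [148  90 177]
390 185 [ 0.662 -0.228  0.178] [138  85 166]
455 260 [ 0.513 -0.361  0.176] [191  63  61]
430 220 [ 0.597 -0.355  0.002] [138 134 122]
308 192 [ 0.659 -0.058  0.   ] [135 130 119]
305 140 [ 0.78  -0.049  0.032] [62 60 53]
285 280 [ 0.459 -0.015  0.107] [ 94 118 124]
bridge ((601.737060546875, 180.85011291503906), (80.2587661743164, 181.35073852539062), 14.195526123046875) [601.17466779 181.71657885] 2607 z 0.10574477126392468
knob 53 [0.60318766 0.17371653 0.13065688] [211.05660377 196.56603774]
holder ((557.8193359375, -264.0481872558594), (60.0341911315918, 80.8977279663086), 11.396328926086426) [ 0.55793941 -0.26248448  0.13053601]
handle 130 [ 0.55780792 -0.26235213  0.18875785] [ 0.56816089 -0.2519518   0.19443761] [ 0.54611469 -0.27494791  0.17070896]
purple [392.29310345 183.01724138] [ 0.667 -0.233  0.175]
purple [357.20560748 271.1588785 ] [ 0.572 -0.079  1.075]
purple [394.71812081 285.08724832] [ 0.572 -0.079  1.075]
red [ 0.57193371 -0.07866568  1.07453734] [ 0.4968183  -0.38168293  0.03108364]
vise [ 0.28270769 -0.14663165  0.03013191] [0.57193371 0.04707163 1.07453734]
```

View pics/crop1.png

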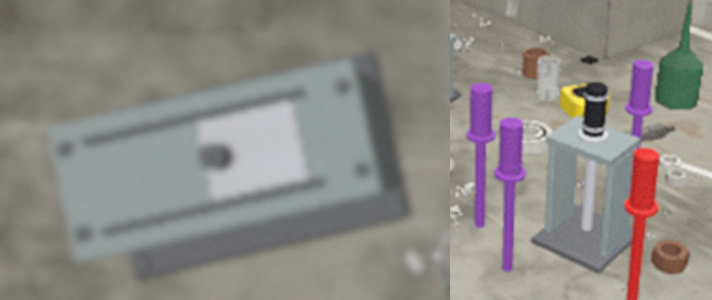

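The crop shows a plain black handle in the grey bracket. On the stand, the knob sits at the left edge of the shutter, so the shutter opens to the left (world +y, yaw about 14°). There is a tall machine between the start pose and the stand, so I need its height map.

```bash
python3 - <<'E'
from h import *
A=[]
for n in ['top','scene']:
    z=np.load(n+'0.npz'); K,T=cam(n); P=cloud(K,T,z['d'])[z['d']>0.1].reshape(-1,3); A.append(P)
P=np.vstack(A)
print('max height cm per 5cm cell; rows x .1..0.8, cols y .65..-.3')
ys=np.arange(.65,-.45,-.05)
print('      ',' '.join(f'{int(round(y*100)):3d}' for y in ys))
for x in np.arange(.1,.9,.05):
    r=[]
    for y in ys:
        q=P[(P[:,0]>=x)&(P[:,0]<x+.05)&(P[:,1]>=y)&(P[:,1]<y+.05)]
        r.append(f'{int(q[:,2].max()*100):3d}' if len(q) else '  .')
    print(f'{x:.2f}: ',' '.join(r))
E
```

```text
max height cm per 5cm cell; rows x .1..0.8, cols y .65..-.3
        65  60  55  50  45  40  35  30  25  20  15  10   5   0  -5 -10 -15 -20 -25 -30 -35 -40
0.10:    .   .  46   .  48  51  57  57   .   .   0   0   0   1   1   0   0   0   .   .   .   .
0.15:    .  46  47  34  55  56  55   0   0   0   0   0   0   0   0   0   0   0   0   0   .   .
0.20:   34  40  55  55  55   0   0   0   0  29  29   0   0   0   0   5   7   0   0   0   0   0
0.25:    0   0  54   0   0   0   0   0  28  28   0   0   0   1   0   9   9   9   0   0   0   0
0.30:    0   0   0   0   1   0   0  26  27   0   0   0   1   1  14  14  14   0   0   0   0   0
0.35:    0   2   4  19  43  56  56  56   0   0   0   0   0  13  14  14  14   0   0   0   0   0
0.40:   14  14  16  19  58  58  56  56   0   0   0   0   0  11  14  14  14   0  17  17   0   0
0.45:    . -48   2  19  58  58  56  56   0   0   0   0   2  11  11  11   1  17  17  17   0  17
0.50:    2   9  16  19  21  19  18  13  10  10   1   0   2  11  11   2   1   0  13  19  13  17
0.55:    2  45  45   1   0   0   0   0  10  11  13  11  11  11  11   0   1   0  13  19  13   2
0.60:    0  44   0   0   0   0   0   0  11  11  13  11  10   0   2   2   0   1  12   1   2   2
0.65:    0   0   1   0   0   1   0   0   0   1  10  10   8   0   2   2   2   2  17  11   0   1
0.70:    0   0   0   0   1   0   0   0   0   0   0   0   0   0   3   3   2   2   1   1   2   2
0.75:    0   0   0   0   0   0   0   1   2   2   0   3   4   6   3   3   2   2   1   1   1   1
0.80:    4   4   0   0   0   1   0  23  25  19  20  24  24   0   3   3   0   2   0   0   1   1
0.85:   24  23  25  23   0   0   0   1  25  22  21  24  24   0   0   7   7   0   0   0   0   0
```

View pics/wrist0.png

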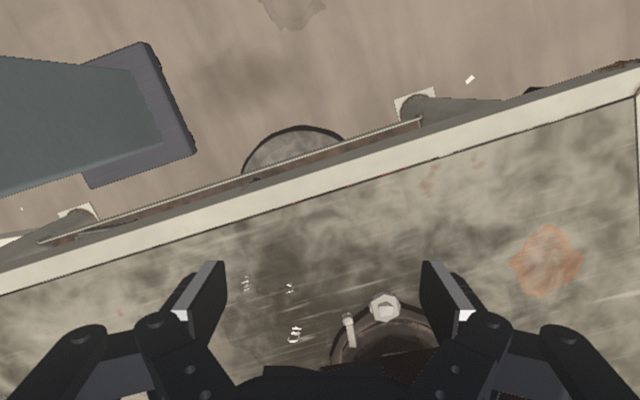

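The wrist view shows only the bench edge and part of the machine's lower body at (385,330). In the height map the machine stands at x 0.35–0.5, y 0.3–0.5, about 0.58 m high, with a lever at z 0.29 in front of it. I'll raise the arm, retract it, then swing it round inside the machine.

jog_arm(
  targets=[
    [[0,-1,-2],[0,0,0],100],
    [[0,-2,-4],[0,0,0],100],
    [[0,-4,-6],[0,0,0],60],
    [[0,-6,-7.5],[0,0,0],40],
    [[0,-8,-9],[0,0,0],40],
    [[0,-9.5,-9.5],[0,0,0],40],
    [[0,-9.5,-9.5],[0,0,0],40],
  ],
)

```text
time: 1.02
tool_pos: [0.1209, 0.3666, 0.4723]
tool_rot: [0.001, 0.159, 0.987, 0.004]
contact_force: [0.9, -0.4, -0.1]
gripper_width: 0.403
grasp_force: 0.0
```

```bash
python3 - <<'E'
from h import *
A=[]
for n in ['top','scene']:
    z=np.load(n+'0.npz'); K,T=cam(n); A.append(cloud(K,T,z['d'])[z['d']>0.1].reshape(-1,3))
P=np.vstack(A); P=P[(P[:,0]>.2)&(P[:,0]<.55)&(P[:,1]>.2)&(P[:,1]<.5)]
r=np.hypot(P[:,0],P[:,1]); a=np.degrees(np.arctan2(P[:,1],P[:,0]))
for lo,hi in [(.2,.35),(.35,.5),(.5,.55),(.55,.8)]:
    m=(P[:,2]>lo)&(P[:,2]<hi)
    print(lo,[(t,r[m&(a>=t)&(a<t+5)].min().round(3) if (m&(a>=t)&(a<t+5)).any() else None,) for t in range(25,70,5)])
print(state()['joint_pos'].round(3))
E
```

```text
0.2 [(25, None), (30, None), (35, np.float64(0.312)), (40, np.float64(0.291)), (45, np.float64(0.294)), (50, None), (55, None), (60, None), (65, None)]
0.35 [(25, None), (30, None), (35, np.float64(0.537)), (40, np.float64(0.525)), (45, np.float64(0.53)), (50, None), (55, None), (60, None), (65, np.float64(0.516))]
0.5 [(25, None), (30, None), (35, np.float64(0.536)), (40, np.float64(0.524)), (45, np.float64(0.528)), (50, None), (55, None), (60, None), (65, np.float64(0.516))]
0.55 [(25, None), (30, None), (35, np.float64(0.533)), (40, np.float64(0.521)), (45, np.float64(0.528)), (50, None), (55, None), (60, None), (65, np.float64(0.519))]
[ 1.059 -0.548  1.718 -0.     1.964 -0.193]
```

jog_arm(
  targets=[
    [[-2,-0.7,-0.2],[0,0,0],40],
    [[-4.2,-1.3,-0.2],[0,0,0],40],
    [[-6.3,-2,-0.2],[0,0,0],40],
    [[-8.3,-2.8,-0.2],[0,0,0],40],
    [[-10.2,-4.2,-0.2],[0,0,0],40],
    [[-12,-5.8,-0.2],[0,0,-1],40],
    [[-13.2,-7.3,-0.2],[0,0,-2],40],
    [[-13.2,-7.3,-0.2],[0,0,-2.5],40],
  ],
)

```text
time: 2.02
tool_pos: [0.3793, 0.0884, 0.4714]
tool_rot: [-0.002, -0.013, 1.0, -0.0]
contact_force: [0.7, -0.3, 0.1]
gripper_width: 0.402
grasp_force: 0.0
```

jog_arm(
  targets=[
    [[-1.6,0.6,1],[0,0,-0.5],40],
    [[-3.2,1.1,2.6],[0,0,-1],40],
    [[-4.8,1.7,4.4],[0,0,-1.6],40],
    [[-6.4,2.3,6.2],[0,0,-1.6],40],
    [[-8,2.8,8],[0,0,-1.6],40],
    [[-9.05,3.2,9.6],[0,0,-1.6],40],
    [[-9.05,3.2,10.8],[0,0,-1.6],40],
    [[-9.05,3.2,10.8],[0,0,-1.6],40],
  ],
)

```text
time: 3.02
tool_pos: [0.599, 0.1778, 0.1977]
tool_rot: [-0.005, -0.127, 0.992, -0.0]
contact_force: [0.4, -0.2, 0.1]
gripper_width: 0.401
grasp_force: 0.0
```

```bash
cat >> h.py <<'E'
def tcp(s):
    q=s['tool_rot']; r=R.from_quat([q[1],q[2],q[3],q[0]]).as_matrix(); return r,np.array(s['tool_pos'])
def units(s,goal,yang=None):
    r,p=tcp(s); print('tcp',p.round(4),'yang',np.degrees(np.arctan2(r[1,1],r[0,1])).round(2),'tilt',np.degrees([r[0,2],r[1,2]]).round(2))
    print('shift units',(r.T@(np.array(goal)-p)/.025).round(2), '1deg=.125u')
E
python3 - <<'E'
from h import *
s=state(); p,d=grab_frame('wrist'); cv2.imwrite('pics/w1.png',p[...,::-1])
K,T=cam('wrist',s); P=cloud(K,T,d)
print('force',s['contact_force'])
m=(P[...,2]>.120)&(P[...,2]<.14)&(d>0)&(np.hypot(P[...,0]-.603,P[...,1]-.174)<.03)
print(m.sum(),P[m].mean(0),P[m].min(0),P[m].max(0))
m=(abs(P[...,2]-.109)<.008)&(d>0)&(P[...,0]>.5)
print('bridge z',np.median(P[m][:,2]),cv2.minAreaRect((P[m][:,:2]*1000).astype(np.float32)))
units(s,[.603,.1745,.116])
E
```

```text
force [ 0.40637041 -0.1767007   0.05844846]
490 [0.60007423 0.17395283 0.12954564] [0.59355523 0.16652246 0.12046062] [0.60917687 0.18205695 0.13229209]
bridge z 0.10436540553291085 ((580.3412475585938, 145.81057739257812), (363.386962890625, 160.61444091796875), 89.98174285888672)
tcp [0.599  0.1778 0.1977] yang 104.54 tilt [-0.57 -0.1 ]
shift units [-0.15 -0.17  3.27] 1deg=.125u
```

View pics/w1.png

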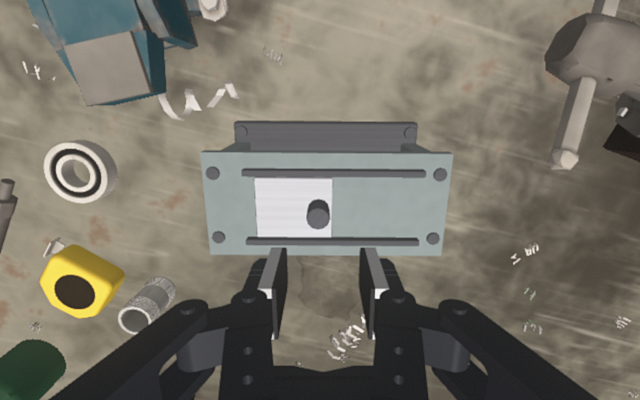

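The wrist view shows the knob at (318,212), between and ahead of the two fingers. The shutter is shut and the rails are clear. Next I descend to cage the knob.

jog_arm(
  targets=[
    [[-0.12,-0.15,1.5],[0,0,0],40],
    [[-0.12,-0.15,2.6],[0,0,0],40],
    [[-0.12,-0.15,3.25],[0,0,0],40],
    [[-0.12,-0.15,3.25],[0,0,0],40],
  ],
)

```text
time: 3.58
tool_pos: [0.605, 0.1751, 0.1224]
tool_rot: [-0.0, -0.126, 0.992, -0.0]
contact_force: [0.2, 0.4, -0.8]
gripper_width: 0.398
grasp_force: 0.0
```

jog_arm(
  targets=[
    [[0,0.4,0],[0,0,0],40],
    [[0,0.8,0],[0,0,0],40],
    [[0,1.2,0],[0,0,0],40],
    [[0,1.6,0],[0,0,0],40],
    [[0,1.9,0],[0,0,0],40],
    [[0,2.2,0],[0,0,0],40],
    [[0,2.2,0],[0,0,0],40],
  ],
)

```text
time: 4.45
tool_pos: [0.5908, 0.2291, 0.1222]
tool_rot: [-0.001, -0.127, 0.992, 0.0]
contact_force: [0.3, -0.3, -0.1]
gripper_width: 0.405
grasp_force: 0.0
```

```bash
python3 - <<'E'
from h import *
s=state(); p,d=grab_frame('wrist'); cv2.imwrite('pics/w2.png',p[150:400,150:500][...,::-1])
K,T=cam('wrist',s); P=cloud(K,T,d)
m=(P[...,2]>.112)&(P[...,2]<.14)&(d>0)&(np.hypot(P[...,0]-.595,P[...,1]-.2)<.06)
print(s['contact_force'])
g=p.max(2)
w=(g>185)&(abs(P[...,2]-.109)<.008)&(abs(P[...,1]-.18)<.1)&(abs(P[...,0]-.6)<.06)
print('shutter',w.sum(),cv2.minAreaRect((P[w][:,:2]*1000).astype(np.float32)))
units(s,[.59,.23,.114])
E
```

```text
[ 0.29994989 -0.26463088 -0.12889836]
shutter 6029 ((595.701416015625, 202.2784423828125), (47.23121643066406, 55.709747314453125), 13.720829963684082)
tcp [0.5908 0.2291 0.1222] yang 104.57 tilt [-0.07  0.03]
shift units [0.02 0.04 0.33] 1deg=.125u
```

View pics/w2.png

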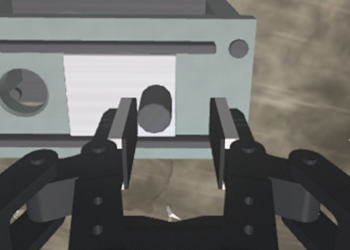

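The crop shows the shutter moved, the guide hole uncovered at crop (25,92), and the knob against the left pad at (155,108). I keep pushing to the end stop.

jog_arm(
  targets=[
    [[0,0.1,0.15],[0,0,0],40],
    [[0,0.2,0.15],[0,0,0],40],
    [[0,0.2,0.15],[0,0,0],40],
  ],
)

```text
time: 4.88
tool_pos: [0.5898, 0.2332, 0.1183]
tool_rot: [-0.0, -0.126, 0.992, -0.0]
contact_force: [1.4, -1.1, -1.0]
gripper_width: 0.4
grasp_force: 0.4
```

jog_arm(
  targets=[
    [[0,0.08,0],[0,0,0],40],
    [[0,0.16,0],[0,0,0],40],
    [[0,0.16,0],[0,0,0],40],
  ],
)

```text
time: 5.25
tool_pos: [0.5889, 0.2372, 0.1187]
tool_rot: [-0.0, -0.127, 0.992, 0.0]
contact_force: [-1.3, -1.3, -0.3]
gripper_width: 0.401
grasp_force: 0.4
```

jog_arm(
  targets=[
    [[0,0.06,0],[0,0,0],40],
    [[0,0.12,0],[0,0,0],40],
    [[0,0.12,0],[0,0,0],40],
  ],
)

```text
time: 5.62
tool_pos: [0.5888, 0.2379, 0.1187]
tool_rot: [-0.0, -0.126, 0.992, -0.002]
contact_force: [1.0, -8.0, -0.8]
gripper_width: 0.404
grasp_force: 4.1
```

```bash
cat > sh.py <<'E'
from h import *
s=state(); p,d=grab_frame('wrist'); cv2.imwrite('pics/wsh.png',p[...,::-1])
K,T=cam('wrist',s); P=cloud(K,T,d)
g=p.max(2)
w=(g>185)&(abs(P[...,2]-.109)<.008)&(abs(P[...,1]-.19)<.1)&(abs(P[...,0]-.6)<.06)
print('shutter',w.sum(),cv2.minAreaRect((P[w][:,:2]*1000).astype(np.float32)),s['contact_force'])
E
python3 sh.py
```

```text
shutter 6224 ((591.5399169921875, 218.92303466796875), (47.59470748901367, 74.07614135742188), 14.32118034362793) [ 1.03576749 -8.04659752 -0.83886157]
```

The reaction jumped to 8 N with the TCP stopped, so the shutter is at its end stop. I back off, rise, and look at the hole.

jog_arm(
  targets=[
    [[0,-0.2,0],[0,0,0],40],
    [[0,-0.4,0],[0,0,0],40],
    [[0,-0.4,-1.5],[0,0,0],40],
    [[0,-1,-3.2],[0,0,0],40],
    [[0,-2,-4.2],[0,0,0],40],
    [[0,-3,-4.2],[0,0,0],40],
    [[0,-3,-4.2],[0,0,0],100],
    [[0,-3,-4.2],[0,0,0],100],
  ],
)

```text
time: 6.68
tool_pos: [0.6068, 0.168, 0.2233]
tool_rot: [-0.0, -0.127, 0.992, 0.0]
contact_force: [-0.8, 0.4, 0.6]
gripper_width: 0.81
grasp_force: 0.0
```

```bash
cat > hole.py <<'E'
from h import *
s=state(); p,d=grab_frame('wrist'); np.savez('w3.npz',p=p,d=d,pos=s['tool_pos'],rot=s['tool_rot']); cv2.imwrite('pics/w3.png',p[...,::-1])
K,T=cam('wrist',s); P=cloud(K,T,d)
# pixels of hole: well below bridge inside a 30 mm disc, traced by its contour cast on z=.105
g0=np.array([.609,.152])
V,U=np.mgrid[:400,:640]; r=np.dstack([(U-K[0,2])/K[0,0],(V-K[1,2])/K[1,1],np.ones_like(U)])@T[:3,:3].T
Q=T[:3,3]+r*((.105-T[2,3])/r[...,2])[...,None]
m=((P[...,2]<.09)&(np.hypot(Q[...,0]-g0[0],Q[...,1]-g0[1])<.022)).astype(np.uint8)
c=max(cv2.findContours(m,0,1)[0],key=cv2.contourArea)[:,0]; q=np.array([Q[v,u,:2] for u,v in c])*1000
print('hole px',c.mean(0),'circle',cv2.minEnclosingCircle(q.astype(np.float32)),'ell',cv2.fitEllipse(q.astype(np.float32)))
w=(p.max(2)>185)&(abs(P[...,2]-.109)<.006)&(abs(P[...,1]-.19)<.1)&(abs(P[...,0]-.6)<.06)
w=cv2.morphologyEx(w.astype(np.uint8),cv2.MORPH_OPEN,np.ones((5,5)))>0
print('shutter',w.sum(),cv2.minAreaRect((Q[w][:,:2]*1000).astype(np.float32)))
b=(abs(P[...,2]-.105)<.004)&(abs(P[...,1]-.18)<.12)&(abs(P[...,0]-.6)<.08)
print('bridge z',np.median(P[b][:,2]),cv2.minAreaRect((P[b][:,:2]*1000).astype(np.float32)))
k=(abs(P[...,2]-.131)<.003)&(np.hypot(P[...,0]-.59,P[...,1]-.228)<.02); print('knob',k.sum(),P[k].mean(0))
units(s,[.558,-.263,.36])
E
python3 hole.py
```

```text
hole px [302.675  185.9625] circle ((604.7734375, 150.63031005859375), 12.392066955566406) ell ((605.2747802734375, 150.61785888671875), (21.946304321289062, 24.116222381591797), 1.7620660066604614)
shutter 3240 ((593.8048095703125, 211.1224822998047), (45.59751510620117, 55.906639099121094), 14.087850570678711)
bridge z 0.10393938902378064 ((600.3743286132812, 179.85806274414062), (80.71348571777344, 181.0157470703125), 14.072123527526855)
knob 346 [0.58784294 0.22666561 0.130584  ]
tcp [0.6068 0.168  0.2233] yang 104.54 tilt [-0.05  0.04]
shift units [  6.22 -16.19  -5.48] 1deg=.125u
```

View pics/w3.png

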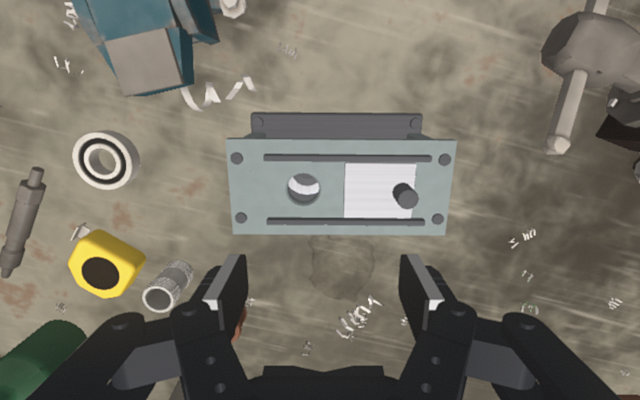

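The wrist view shows the shutter fully open, the hole clear at (303,187) with the ring visible below it, and the knob at (404,195). Now I go to the probe.

jog_arm(
  targets=[
    [[0.4,-1.5,-1.5],[0,0,0],100],
    [[1.2,-3.7,-1.9],[0,0,0],100],
    [[2,-6,-1.9],[0,0,0],100],
    [[2.9,-8.3,-1.9],[0,0,0],100],
    [[3.7,-10.5,-1.9],[0,0,0],100],
    [[4.6,-12.7,-1.9],[0,0,0],100],
    [[5.5,-14.8,-1.9],[0,0,0],100],
    [[6.2,-16.2,-1.9],[0,0,0],100],
  ],
)

```text
time: 7.72
tool_pos: [0.5584, -0.2649, 0.2707]
tool_rot: [-0.0, -0.126, 0.992, 0.0]
contact_force: [0.6, 0.8, -0.0]
gripper_width: 0.997
grasp_force: 0.0
```

jog_arm(
  targets=[
    [[0,0,0],[0,0,0],100],
    [[0,0,0],[0,0,0],100],
  ],
)

```text
time: 7.98
tool_pos: [0.5591, -0.2624, 0.2709]
tool_rot: [-0.0, -0.127, 0.992, 0.001]
contact_force: [-0.1, -0.3, 0.4]
gripper_width: 1.0
grasp_force: 0.0
```

```bash
cat > probe.py <<'E'
from h import *
s=state(); p,d=grab_frame('wrist'); cv2.imwrite('pics/w4.png',p[...,::-1])
K,T=cam('wrist',s); P=cloud(K,T,d)
m=(P[...,2]>.183)&(P[...,2]<.198)&(np.hypot(P[...,0]-.558,P[...,1]+.263)<.03)&(d>0)
q=P[m]; print('handle top',m.sum(),q.mean(0),cv2.minEnclosingCircle((q[:,:2]*1000).astype(np.float32)))
b=(abs(P[...,2]-.130)<.004)&(np.hypot(P[...,0]-.558,P[...,1]+.263)<.07)&(d>0)
print('plate',np.median(P[b][:,2]),cv2.minAreaRect((P[b][:,:2]*1000).astype(np.float32)))
print(s['joint_pos'].round(2)); units(s,[.558,-.263,.1435])
E
python3 probe.py
```

```text
handle top 853 [ 0.55481168 -0.26541296  0.18845705] ((555.6397705078125, -265.408203125), 11.92151927947998)
plate 0.12878429401502633 ((555.9376831054688, -265.17498779296875), (60.54322814941406, 80.2296371459961), 11.377114295959473)
[-0.56  0.02  1.59  0.    1.54 -2.38]
tcp [ 0.5591 -0.2624  0.2709] yang 104.59 tilt [-0.02  0.06]
shift units [ 0.05 -0.02  5.09] 1deg=.125u
```

View pics/w4.png

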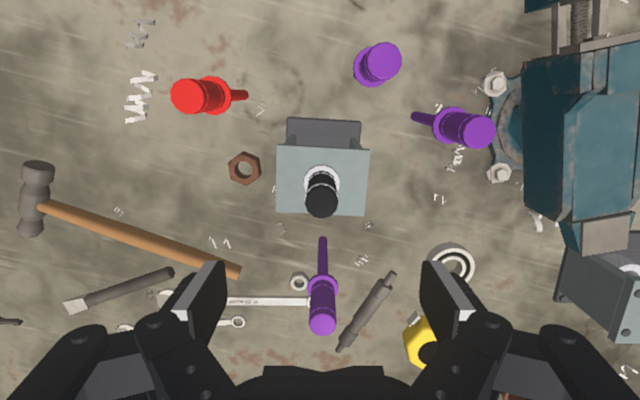

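The wrist view shows the black handle at (322,195) on its holder plate. The purples are at (378,62), (468,128) and (322,305), red is at (190,95) and the nut at (244,168), all well clear of the fingers. I descend and grip.

jog_arm(
  targets=[
    [[0.12,-0.05,1.5],[0,0,0],100],
    [[0.12,-0.05,3],[0,0,0],100],
    [[0.12,-0.05,4.2],[0,0,0],100],
    [[0.12,-0.05,5.0],[0,0,0],100],
    [[0.12,-0.05,5.1],[0,0,0],100],
    [[0.12,-0.05,5.1],[0,0,0],100],
  ],
)

```text
time: 8.78
tool_pos: [0.557, -0.2655, 0.145]
tool_rot: [0.001, -0.127, 0.992, -0.001]
contact_force: [-0.5, -1.4, -0.5]
gripper_width: 1.002
grasp_force: 0.0
```

jog_arm(
  targets=[
    [[0,0,0],[0,0,0],60],
    [[0,0,0],[0,0,0],40],
    [[0,0,0],[0,0,0],34],
    [[0,0,0],[0,0,0],30],
    [[0,0,0],[0,0,0],26],
    [[0,0,0],[0,0,0],15],
    [[0,0,0],[0,0,0],0],
    [[0,0,0],[0,0,0],0],
  ],
)

```text
time: 9.78
tool_pos: [0.5563, -0.2654, 0.1442]
tool_rot: [0.0, -0.127, 0.992, 0.0]
contact_force: [-1.3, 2.5, 3.3]
gripper_width: 0.265
grasp_force: 58.5
```

jog_arm(
  targets=[
    [[0,0,-0.4],[0,0,0],0],
    [[0,0,-1.2],[0,0,0],0],
    [[0,0,-2.4],[0,0,0],0],
    [[0,0,-4],[0,0,0],0],
    [[0,0,-5.8],[0,0,0],0],
    [[0,0,-7.4],[0,0,0],0],
    [[0,0,-8],[0,0,0],0],
    [[0,0,-8],[0,0,0],0],
  ],
)

```text
time: 10.78
tool_pos: [0.5565, -0.2657, 0.345]
tool_rot: [0.001, -0.126, 0.992, -0.001]
contact_force: [0.8, 0.4, -2.9]
gripper_width: 0.269
grasp_force: 58.8
```

```bash
python3 - <<'E'
from h import *
s=state(); print(s['contact_force'],s['ft_torque'],s['joint_pos'].round(2)); units(s,[.6082,.1512,.344])
p,d=grab_frame('scene'); np.savez('s5.npz',p=p,d=d); K,T=cam('scene')
# predicted pixels for handle and tip
for h in [.1475,0]:
    X=tcp(s)[1]+[0,0,.019-.1475+h]; c=T[:3,:3].T@(X-T[:3,3]); print((K@c/c[2])[:2])
cv2.imwrite('pics/s5.png',cv2.resize(p[60:340,250:490],None,fx=2,fy=2)[...,::-1])
E
```

```text
[ 0.7854879   0.4421389  -2.86389039] [ 0.0038713   0.00781518 -0.00638651] [-0.57 -0.01  1.49 -0.    1.66 -2.39]
tcp [ 0.5565 -0.2657  0.345 ] yang 104.53 tilt [ 0.11 -0.08]
shift units [-6.19 15.63  0.02] 1deg=.125u
[375.48237261 136.93191216]
[369.86614174 213.21982162]
```

View pics/s5.png

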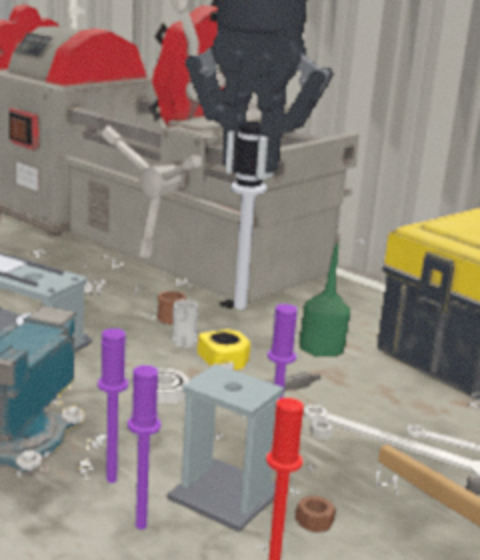

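The crop shows the probe in the gripper, upright and clear of the holder: handle at (248,155), tip at (242,305). I carry it over to the stand.

jog_arm(
  targets=[
    [[-0.4,1,0],[0,0,0],0],
    [[-1.1,2.8,0],[0,0,0],0],
    [[-1.9,4.8,0],[0,0,0],0],
    [[-2.7,6.8,0],[0,0,0],0],
    [[-3.5,8.8,0],[0,0,0],0],
    [[-4.3,10.8,0],[0,0,0],0],
    [[-5,12.6,0],[0,0,0],0],
    [[-5.6,14,0],[0,0,0],0],
  ],
)

```text
time: 11.82
tool_pos: [0.6029, 0.1104, 0.3404]
tool_rot: [-0.002, -0.127, 0.992, 0.0]
contact_force: [-0.1, 0.0, -1.4]
gripper_width: 0.268
grasp_force: 58.9
```

jog_arm(
  targets=[
    [[-0.3,0.9,0],[0,0,0],0],
    [[-0.59,1.6,0.5],[0,0,0],0],
    [[-0.59,1.63,1.5],[0,0,0],0],
    [[-0.59,1.63,2.6],[0,0,0],0],
    [[-0.59,1.63,3.2],[0,0,0],0],
    [[-0.59,1.63,3.2],[0,0,0],0],
    [[-0.59,1.63,3.2],[0,0,0],0],
  ],
)

```text
time: 12.7
tool_pos: [0.6084, 0.1515, 0.2647]
tool_rot: [0.001, -0.126, 0.992, -0.0]
contact_force: [0.3, 0.7, -0.6]
gripper_width: 0.265
grasp_force: 58.9
```

```bash
python3 - <<'E'
from h import *
s=state(); print(s['contact_force']); units(s,[.6082,.1512,.26])
a,_=grab_frame('wrist'); b,_=grab_frame('scene'); c,_=grab_frame('top')
np.savez('v6.npz',a=a,b=b,c=c,pos=s['tool_pos'],rot=s['tool_rot'])
B=cv2.resize(b[120:260,190:330],(400,400),interpolation=cv2.INTER_CUBIC)
A=cv2.resize(a[100:300,220:420],(400,400),interpolation=cv2.INTER_CUBIC)
cv2.imwrite('pics/v6.png',np.hstack([A,B])[...,::-1])
K,T=cam('wrist',s)
for nm,X in [('tip',[*s['tool_pos'][:2],s['tool_pos'][2]-.129]),('hole',[.6082,.1512,.105])]:
  for n in ['wrist','scene']:
    K,T=cam(n,s); c=T[:3,:3].T@(np.array(X)-T[:3,3]); print(nm,n,(K@c/c[2])[:2].round(1))
E
```

```text
[ 0.27911853  0.68279134 -0.59917878]
tcp [0.6084 0.1515 0.2647] yang 104.51 tilt [0.08 0.01]
shift units [ 0.01 -0.01  0.19] 1deg=.125u
tip wrist [323.3 189.1]
tip scene [266.4 187. ]
hole wrist [323.1 179.6]
hole scene [266.7 197.8]
```

View pics/v6.png

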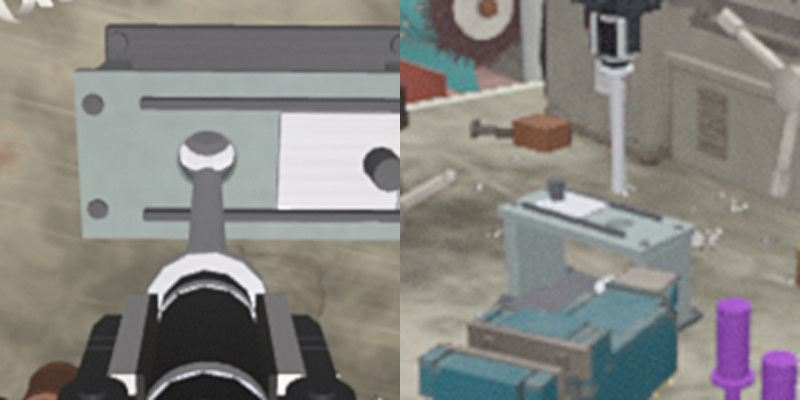

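Left, the wrist crop: hole at (207,157), stem tip at (209,178). In full-frame pixels these are (323.5,178.5) and (324.5,189), against predictions of (323.1,179.6) and (323.3,189.1). Right, the scene crop: tip at (620,192) directly over the hole at (620,222), which also matches within 1 px. I lower it into the hole and check the gaps.

jog_arm(
  targets=[
    [[0,0,0.5],[0,0,0],0],
    [[0,0,1],[0,0,0],0],
    [[0,0,1.5],[0,0,0],0],
    [[0,0,2],[0,0,0],0],
    [[0,0,2.2],[0,0,0],0],
    [[0,0,2.2],[0,0,0],0],
  ],
)

```text
time: 13.6
tool_pos: [0.6077, 0.1516, 0.2082]
tool_rot: [-0.0, -0.127, 0.992, -0.0]
contact_force: [-0.4, 0.4, -0.4]
gripper_width: 0.267
grasp_force: 58.9
```

```bash
cat > gap.py <<'E'
from h import *
import sys
s=state(); print(s['contact_force'],s['tool_pos'])
a,_=grab_frame('wrist'); b,_=grab_frame('scene')
u0,v0=293,150
A=cv2.resize(a[v0:v0+60,u0:u0+60],(480,480),interpolation=cv2.INTER_CUBIC)
B=cv2.resize(b[170:220,247:287],(320,400),interpolation=cv2.INTER_CUBIC); B=cv2.copyMakeBorder(B,0,80,0,0,0)
cv2.imwrite(f'pics/gap{sys.argv[1]}.png',np.hstack([A,B])[...,::-1])
K,T=cam('wrist',s); q=np.array([s['tool_pos'][0],s['tool_pos'][1],.105]); 
for n in ['wrist','scene']:
    K,T=cam(n,s); c=T[:3,:3].T@(q-T[:3,3]); x=(K@c/c[2])[:2]; print(n,x.round(1),'px/mm',(K[0,0]/c[2]/1000).round(2))
E
python3 gap.py 1
```

```text
[-0.37199381  0.37558722 -0.42320844] [0.60771706 0.15155618 0.20817277]
wrist [323.3 198.7] px/mm 1.3
scene [266.5 197.8] px/mm 0.37
```

View pics/gap1.png

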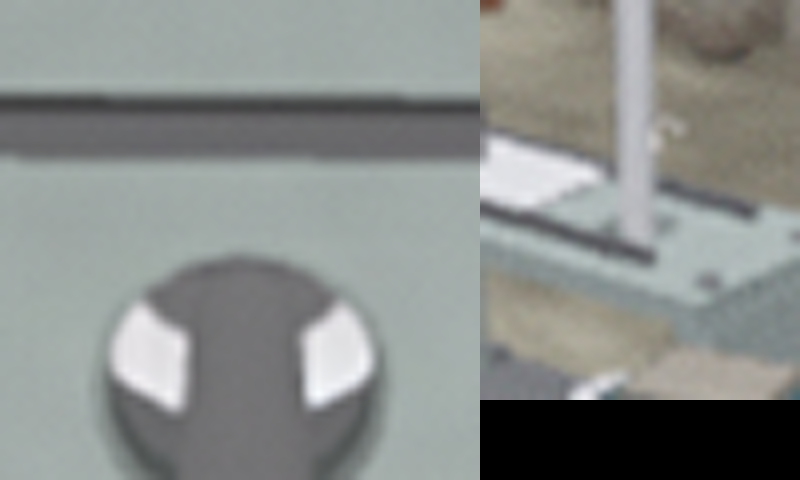

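Left, the wrist crop: hole edges at x 103 and 382, stem edges at 188 and 303, so it is centred within about 0.4 mm. The hole's top edge at y≈255 puts it within about 0.5 mm in the other direction too. Right: the stem enters the hole cleanly. I lower the rest of the way.

jog_arm(
  targets=[
    [[0,0,0.4],[0,0,0],0],
    [[0,0,0.8],[0,0,0],0],
    [[0,0,1.2],[0,0,0],0],
    [[0,0,1.6],[0,0,0],0],
    [[0,0,1.9],[0,0,0],0],
    [[0,0,2.15],[0,0,0],0],
    [[0,0,2.15],[0,0,0],0],
    [[0,0,2.15],[0,0,0],0],
  ],
)

```text
time: 14.7
tool_pos: [0.6082, 0.1516, 0.1555]
tool_rot: [0.0, -0.126, 0.992, -0.0]
contact_force: [-0.5, -0.3, -2.1]
gripper_width: 0.269
grasp_force: 58.9
```

```bash
python3 - <<'E'
from h import *
s=state(); print(s['contact_force'],s['joint_vel'].round(3)); units(s,[.6080,.1514,.1542])
a,d=grab_frame('wrist'); K,T=cam('wrist',s); P=cloud(K,T,d)
c=T[:3,:3].T@(np.array([.608,.1514,.105])-T[:3,3]); x=(K@c/c[2])[:2]; print(x.round(1),K[0,0]/c[2]/1000)
b=(abs(P[...,2]-.105)<.004)&(abs(P[...,1]-.18)<.12)&(abs(P[...,0]-.6)<.08); print(np.median(P[b][:,2]))
u0,v0=int(x[0])-40,int(x[1])-40
cv2.imwrite('pics/gap2.png',cv2.resize(a[v0:v0+80,u0:u0+80],(480,480),interpolation=cv2.INTER_CUBIC)[...,::-1])
E
```

```text
[-0.52654052 -0.33737536 -2.0900561 ] [ 0.001 -0.005 -0.006  0.001 -0.001 -0.001]
tcp [0.6082 0.1516 0.1555] yang 104.53 tilt [0.04 0.  ]
shift units [ 0.01 -0.01  0.05] 1deg=.125u
[323.3 224. ] 1.6173723062276797
0.10401778189691979
```

View pics/gap2.png

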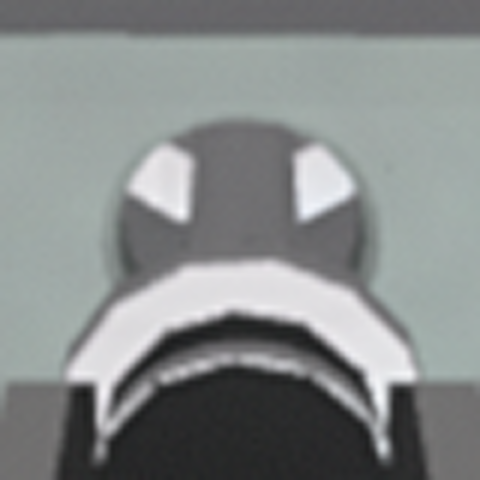

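The crop shows the stem at x 190–298 inside the hole at 105–378, centred within 0.3 mm with air all round. The tip is at about 26 mm. I make a small final trim, let it settle, and hand in.

jog_arm(
  targets=[
    [[0,0,0.05],[0,0,0],0],
    [[0,0,0.05],[0,0,0],0],
    [[0,0,0.05],[0,0,0],0],
    [[0,0,0.05],[0,0,0],0],
  ],
)

```text
time: 15.25
tool_pos: [0.6079, 0.1516, 0.1538]
tool_rot: [0.0, -0.126, 0.992, -0.0]
contact_force: [0.2, -0.3, -0.8]
gripper_width: 0.268
grasp_force: 58.9
```

```bash
python3 -c "
from h import *
s=state(); print(s['tool_pos'],s['contact_force'],s['grasp_force']); print(job_done())"
```

```text
[0.60793445 0.15158739 0.15380193] [ 0.16350332 -0.2920859  -0.75090457] 58.94143581390381
the job is handed in; nothing more can be done
None
```

The job is handed in (no verdict was returned): the shutter is at its open end stop, and the gripper holds the probe upright, centred in the guide hole to about 0.5 mm, with its tip about 25 mm above the bench, half-way down the setting ring.

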